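# Bolt the lid of the pot chest

## Task

Bolt the stock chest shut: take the red knob of its spring-loaded barrel bolt, slide the bolt across the lid seam until its handle meets the brass stop, then turn the handle down towards the front of the chest into the notch, fully home, and let go. Feel for the stop and the notch and never force the handle against the steel wall or the brass plate. Leave the pots and the other things around it where they are.

Things in the scene. Friction and masses are not known exactly. Their poses are not given: they have to be found in the camera images.
- chest: Fixed plywood chest, 240 mm deep (x), 360 wide (y), 130 high, turned by up to 0.35 rad; two shut lid leaves meet at its y = 0. Origin: centre of its underside, on the table; its -x side is the front, towards the robot. The bolt lies along the chest's y on the left (+y) leaf: its axis is at chest x = -82 mm, 148 mm above the table, 38 mm behind the front edge.
- knob (a point): Centre of the red ball knob, 20 mm diameter, 66 mm from the bolt's axis on a round stem of 9 mm; at the start it points roughly up. Pinched from above by fingers closing along the bolt's axis (chest y), the ball pivots between the pads as the handle turns. Fully down it points to the chest's -x, level with the axis, with free space around it and below it.
- axis (a point): Fixed point on the bolt's axis, where the handle's stem stands when the bolt is drawn fully back. Its axes are the chest's axes.
- bolt (a joint): How far the bolt is pushed across, in m along the chest's -y: 0 drawn back (the start). A spring pushes it back with 2 N at 0, rising to 5.6 N at 0.09, plus 1 N of friction: let go before the handle is in the notch, it slides back.
- handle (a joint): Turn of the handle about the bolt's axis, in rad: 0 straight up, positive towards the front (chest -x), 1.57 level, end of travel 1.6. It turns with slight friction (1 N at the knob) and stays where it is left. On the way across, the wall stops the stem at about 0.92; only in the notch can it go on to 1.57.
- housing: The bolt's fixed steel plate and front wall, with the brass notch plate clamped on. The wall is 6 mm thick, its middle 29 mm in front of the axis, its top 14 mm above the axis; the brass goes on at that height, then has a 12 mm notch for the stem, open at the top, then a rigid stop horn. All of it stays within 42 mm of the axis. Origin: that of the chest, no guide to the notch.
- grip: The handle's stem and red knob as one part, which must not be forced against the housing. Origin: on the bolt's axis at the foot of the stem; its z runs along the stem to the knob.
- blue_pot: Blue glazed pot, 76 mm across the rim, 75 mm high, standing on the lid at the rear left. Origin: centre of its foot.
- clay_pot: Terracotta pot, 68 mm across, 60 mm high, on the lid at the rear right. Origin: centre of its foot.
- green_pot: Green pot, 80 mm across, 80 mm high, on the table at the right. Origin: centre of its foot.
- white_pot: White pot, 90 mm across, 85 mm high, on the table at the right. Origin: centre of its foot.
- saucer: Terracotta saucer, 120 mm across, 18 mm high, on the table at the left. Origin: centre of its underside.
- bracket: Cross-shaped aluminium pot bracket with four black feet, about 115 mm across, 14 mm high, on the table at the left. Origin: centre of its underside.
- trowel: Spatula lying on the table at the right. Origin: under its middle.
- wall (a point): Fixed point on top of the steel wall, beside the drawn-back handle. From here the notch's middle lies somewhere from 30 to 90 mm along the chest's -y: the brass plate was clamped by hand, so feel for it (or see it). The stop horn's near face is the notch's far side: a stem touching the horn is over the notch, with 3 mm of play back. The horn rises 26 mm above the axis.

How it is judged:
On the way, in this order (a step that is already met when the one before it is completed fails the run):
1. the bolt is slid across as far as the notch (25 mm or more) with its handle still up, above the wall (value of joint bolt above 0.025 m and value of joint handle below 1.1 rad), for 0.05 s.
2. the handle is turned down into the notch (value of joint bolt above 0.025 m and value of joint handle above 1.4 rad), for 0.1 s.
At the end, for the whole second after the job is handed in: The bolt is across (25 mm or more from drawn back), its handle lies down in the notch (1.4 rad or more from straight up) and is at rest, with nothing holding it (all of step 2 and linear speed of grip below 0.01 m/s); the robot touches nothing.
It fails at once if the handle is forced: it bears on the wall, notch plate or stop with more than 25 N (contact force between grip and housing above 25 N).
It fails at once if a pot, the saucer, the bracket or the spatula is moved by more than 20 mm (distance of any of blue_pot, clay_pot, green_pot, white_pot, saucer, bracket, trowel from where it was at the start of the episode above 0.02 m).
It also fails if it takes over 35 s, if anything falls off the work surface, if the arm or the gripper's body presses on something with over 40 N, if the wrist force passes 120 N, or if a joint passes its speed limit or range.

## Robot

A 7-joint arm with a two-finger parallel gripper is mounted at the origin on the work surface. World frame = base frame: x ahead of the robot, y to its left, z up, the work surface at z = 0. Lengths are in m, angles in rad, forces in N, time in s.
With the tool pointing down it reaches from about 0.425 to 0.925 m from the base axis. Payload 6.8 kg.
Tool frame: the origin (TCP) lies on the front face of the gripper's body, between the roots of the fingers; the fingertips stand 73 mm ahead of it and the grasp point (between the pads) lies 54 mm ahead of it (env.nose_length is the distance from the TCP to the fingertips, in m); z points along the fingers, y is the direction in which the jaws open and shut (so a half turn about z gives the same grasp; the last joint's range is limited). The gripper opens to 85 mm and grips with 20 to 120 N. Pads are 22 mm wide; open, the fingers measure 114 mm over their backs; the gripper's body (76 mm by 85 mm) begins 54 mm behind the grasp point. The pads swing forward as they close: fully open they stand 13 mm farther back than shut.
Start: joints at [-1.245, 0.477, 0.022, 1.555, -0.011, 1.109, -0.083], TCP at [0.284, 0.612, 0.304] pointing down, gripper open.
Joint ranges: [-2.96, 2.96], [-0.34, 2.1], [-1.41, 1.46], [0.24, 2.44], [-1.37, 4.51], [0.17, 1.92], [-2.96, 2.96]. Speed limits (rad/s): [2.39, 2.39, 3.14, 3.14, 3.14, 3.14, 3.14].

## Interface

Orientations are given as a unit quaternion [w, x, y, z].
In Python, from cell import env, kin, camera, calibration, job gives the robot as it stands. The module is installed in compiled form; this text tells all that it offers. Calls block until the motion is done:
- env.reach(position, orientation): joint-space move of the TCP to a pose.
- env.movel(position, velocity=0.15, rot=None, stop_force=None): straight line of the TCP; rot=None keeps the orientation; velocity is the mean speed in m/s. With stop_force (N) it stops when the force on the tool has changed by that much, and returns True; else False.
- env.goto_joints(angles): joint-space move.
- env.grip(opening, f_grip=None): finger opening in m; f_grip is the grip in N (None keeps the last); returns when the fingers have stopped.
- env.dwell(seconds).
- kin.inverse_kinematics(position, orientation): joint angles nearest the present ones, or None.
- env.get_state(): the state.
- camera(name): name is "side" or "top" or "wrist"; returns (picture, depth): 480x640x3 uint8, blue, green, red; 480x640 float32, m along the optical axis (not along the pixel's ray), 0 where there is no reading.
- calibration(name): a dict with "fx", "fy", "cx", "cy" (pixels), "rvec" (rotation vector, rad) and "tvec" (3), from world to camera coordinates, as OpenCV has them. Camera axes: x right, y down, z forward; pixel columns grow to the right and rows downward; lengths in m; the calibration is good to about 2 mm. A picture is of the moment at which its call begins: read the wrist's pose just before it. calibration takes no time and is no camera call; for the wrist camera it gives the pose at the moment of the call.
A pose or a line that the arm cannot do raises env.PlanningError and nothing moves.
- job.job_done(): hands the job in, once; it reports no verdict.
The state is a dict: "time": time; "qpos": joint angles; "joint_velocities": joint speeds; "joint_torque": joint torques, N m; "tcp_pos": TCP position; "orientation": TCP orientation; "force": force on the tool from outside, world axes, zero at the start; "torque": the same for the moment, N m; "opening": finger opening in m.
Only numpy, scipy, OpenCV 4.12 (cv2) and the standard library are available. Lean on these libraries where they do the work, as an engineer would, in place of code of your own. Each camera call takes 0.05 s, during which the arm holds its last target. There are 200 camera calls.

## Working session

There is one attempt and no reset: what is moved stays moved. The work goes in short steps, each a Python script; the robot and the scene stay as the last script left them, time stands still between calls to the robot, and variables do not carry over. Pictures are saved under pics/ and viewed, about 8 in all and at most 12, crops included, and the job is handed in when it is done.

```bash
mkdir -p pics
cat > h.py <<'E'
import numpy as np, cv2
from cell import env, kin, camera, calibration, job
def cam(n):
    c=calibration(n); im,d=camera(n)
    R=cv2.Rodrigues(np.array(c["rvec"],float))[0]; t=np.array(c["tvec"],float).ravel()
    return im,d,(c,R,t)
def cloud(d,k):
    c,R,t=k; v,u=np.mgrid[:d.shape[0],:d.shape[1]]
    p=np.stack([(u-c["cx"])/c["fx"]*d,(v-c["cy"])/c["fy"]*d,d],-1)
    return (p-t)@R   # R^T (p-t)
def proj(P,k):
    c,R,t=k; p=np.atleast_2d(P)@R.T+t
    return np.c_[c["fx"]*p[:,0]/p[:,2]+c["cx"],c["fy"]*p[:,1]/p[:,2]+c["cy"]]
def redmask(im):
    h=cv2.cvtColor(im,cv2.COLOR_BGR2HSV)
    return (((h[...,0]<6)|(h[...,0]>174))&(h[...,1]>170)&(h[...,2]>80)).astype(np.uint8)
E
python3 - <<'E'
from h import *
for n in("side","top"):
    im,d,k=cam(n); cv2.imwrite(f"pics/{n}0.png",im); np.savez(f"{n}0.npz",im=im,d=d)
    print(n,"cam at",-k[1].T@k[2],k[0]["fx"])
    m=redmask(im); N,l,s,c=cv2.connectedComponentsWithStats(m); P=cloud(d,k)
    for i in range(1,N):
        if s[i,4]>15: print(s[i],c[i],np.median(P[(l==i)&(d>0)],0))
print(env.get_state())
E
```

```text
side cam at [-0.12708701 -0.77725137  0.85195227] 500.0853058391523
[321 202   6   6  28] [323.5        204.21428571] [ 0.53993528 -0.03690366  0.21622691]
top cam at [ 0.42526468 -0.03124789  1.36310793] 534.4043203608603
[327 225   9   9  55] [331.23636364 228.69090909] [ 0.54599426 -0.02961347  0.22024223]
{'time': 0.1, 'qpos': array([-1.24509801,  0.47768341,  0.02238349,  1.55632533, -0.01151786,
        1.10933397, -0.08307942]), 'joint_velocities': array([-0.00082014, -0.00232141,  0.00056445, -0.00219514, -0.00038663,
        0.00036451,  0.00126609]), 'joint_torque': array([ 4.23426289e-03, -5.97762966e+01,  1.61320265e+00, -2.81955510e+01,
        1.27931644e-02,  5.06142183e-03,  1.08805764e-07]), 'tcp_pos': array([0.2835632 , 0.6120959 , 0.30305797]), 'orientation': array([-1.15699545e-04,  2.15204048e-01,  9.76568769e-01, -8.02412075e-04]), 'force': array([ 0.03791281, -0.18118374, -0.88825393]), 'torque': array([-0.03594305,  0.04931905, -0.02595495]), 'opening': 0.08544775628522941}
```

View pics/side0.png

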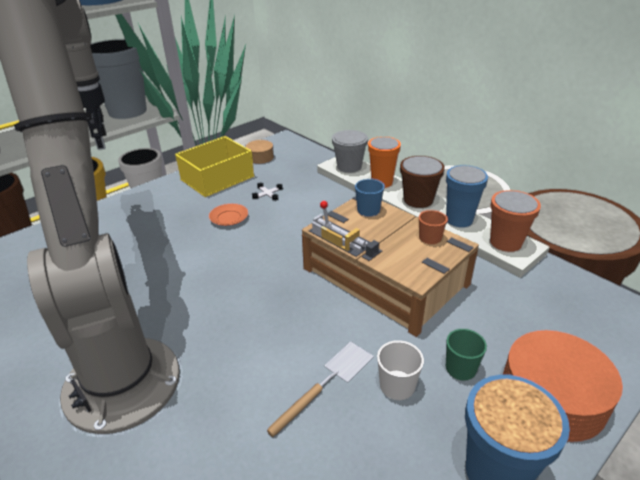

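View pics/top0.png

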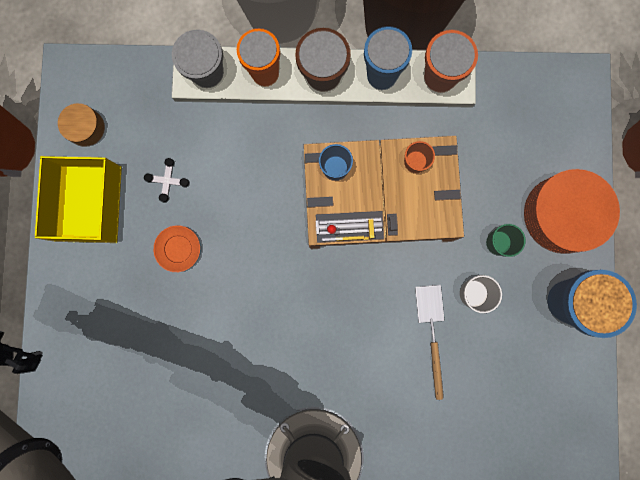

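The side view shows the knob at about (323,204). The top view shows it at (331,229), with the bolt housing at rows 215–245 and the brass at around (372,228). Next I'll get the chest pose from the lid and a close crop of the bolt.

Run:
```python
from h import *
ks={}
for n in("side","top"):
    c=calibration(n); ks[n]=(c,cv2.Rodrigues(np.array(c["rvec"],float))[0],np.array(c["tvec"],float).ravel())
z=np.load("top0.npz"); P=cloud(z["d"],ks["top"])
m=((P[...,2]>.115)&(P[...,2]<.23)&(z["d"]>0)); m[:125]=0;m[260:]=0;m[:,:295]=0;m[:,475:]=0
m=cv2.morphologyEx(m.astype(np.uint8),cv2.MORPH_OPEN,np.ones((5,5)))
lid=m.astype(bool)&(abs(P[...,2]-.13)<.008)
print("lid z",np.median(P[lid][:,2]))
r=cv2.minAreaRect((P[lid][:,:2]*1000).astype(np.float32)); print(r)
ctr=np.array(r[0])/1000; w=r[2]
b=cv2.boxPoints(r); 
e=[b[1]-b[0],b[2]-b[1]]; L=max(e,key=np.linalg.norm); yaw=np.arctan2(L[1],L[0])-np.pi/2
yaw=(yaw+np.pi/2)%np.pi-np.pi/2; print("yaw",yaw)
ex=np.array([np.cos(yaw),np.sin(yaw)]); ey=np.array([-ex[1],ex[0]])
# knob by triangulation
A=[];B=[]
for n,uv in(("side",(323.5,204.2)),("top",(331.2,228.7))):
    c,R,t=ks[n]; o=-R.T@t; d=R.T@np.array([(uv[0]-c["cx"])/c["fx"],(uv[1]-c["cy"])/c["fy"],1]); d/=np.linalg.norm(d)
    M=np.eye(3)-np.outer(d,d); A.append(M);B.append(M@o)
k=np.linalg.lstsq(np.vstack(A),np.hstack(B),rcond=None)[0]; print("knob",k)
q=k[:2]-ctr; print("knob chest", q@ex,q@ey)
im=np.load("side0.npz")["im"][190:270,295:395]; a=cv2.resize(im,None,fx=6,fy=6,interpolation=cv2.INTER_CUBIC)
im=z["im"][205:255,300:410]; b=cv2.resize(im,(600,273),interpolation=cv2.INTER_CUBIC)
cv2.imwrite("pics/crop.png",cv2.resize(np.vstack([a,b]),None,fx=.8,fy=.8))
```

```text
lid z 0.13136334854288356
((650.1212768554688, -148.0135040283203), (241.50601196289062, 360.5347900390625), 4.391840934753418)
yaw 0.07665205
knob [ 0.54663678 -0.02931757  0.21080699]
knob chest -0.09409125988073609 0.12627194336048722
```

View pics/crop.png

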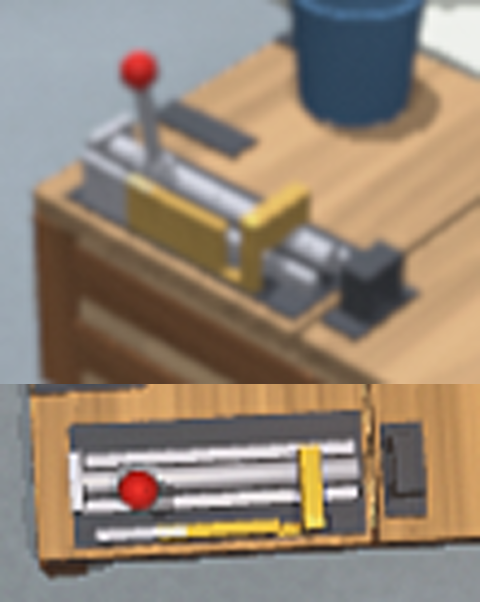

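Lid rectangle is 241×360 mm at z = 0.131, which matches the chest; yaw is about 0.077. The knob leans about 0.18 rad forward at z = 0.211 (0.213 expected). In the crop the horn's near face is at about (369,229) in the top view. Next I'll go above the knob and refine with the wrist camera.

```bash
cat >> h.py <<'E'
from scipy.spatial.transform import Rotation as Ro
C=np.array([.6501,-.1480]); YAW=.0767
EX=np.array([np.cos(YAW),np.sin(YAW),0]); EY=np.array([-EX[1],EX[0],0])
def W(x,y,z): return np.array([*C,0])+x*EX+y*EY+np.array([0,0,z])
def ch(p): p=np.asarray(p)-[*C,0]; return np.array([p@EX,p@EY,p[2]])
def quat(s=1):
    y=s*EY; z=np.array([0,0,-1.]); q=Ro.from_matrix(np.c_[np.cross(y,z),y,z]).as_quat(); return np.r_[q[3],q[:3]]
def ray(uv,k,z):
    c,R,t=k; o=-R.T@t; d=R.T@np.array([(uv[0]-c["cx"])/c["fx"],(uv[1]-c["cy"])/c["fy"],1]); return o+d*(z-o[2])/d[2]
E
python3 - <<'E'
from h import *
c=calibration("top"); k=(c,cv2.Rodrigues(np.array(c["rvec"],float))[0],np.array(c["tvec"],float).ravel())
print("horn near face chest",ch(ray((369,229),k,.174)))
best=None
for s in(1,-1):
    js=[kin.inverse_kinematics(W(x,y,z),quat(s)) for x,y,z in((-.094,.126,.36),(-.094,.126,.26),(-.148,.04,.20))]
    print(s,[None if j is None else np.round(j,2) for j in js])
    if all(j is not None for j in js):
        m=abs(js[0]-env.get_state()["qpos"]).max()
        if best is None or m<best[0]: best=(m,s)
s=best[1]; print("use",s)
env.reach(W(-.094,.126,.36),quat(s))
im,d,k=cam("wrist"); cv2.imwrite("pics/w1.png",im); np.savez("w1.npz",im=im,d=d)
m=redmask(im); N,l,st,ct=cv2.connectedComponentsWithStats(m)
for i in range(1,N):
    if st[i,4]>30: print(st[i],ct[i],ch(ray(ct[i],k,.213)))
S=env.get_state(); print(S["time"],ch(S["tcp_pos"]),S["force"])
E
```

```text
horn near face chest [-0.09466685  0.04104879  0.174     ]
1 [array([-0.47,  0.23,  0.49,  1.82, -0.12,  1.12,  1.71]), array([-0.38,  0.33,  0.4 ,  1.93, -0.16,  0.91,  1.74]), array([-0.29,  0.38,  0.5 ,  2.06, -0.26,  0.76,  2.01])]
-1 [array([-0.78,  0.28,  0.89,  1.84, -0.24,  1.13, -1.3 ]), array([-0.72,  0.42,  0.85,  1.95, -0.39,  0.94, -1.17]), array([-0.69,  0.58,  1.08,  2.08, -0.68,  0.88, -0.71])]
use -1
[314 246  29  29 657] [327.70776256 260.49923896] [-0.09423656  0.12455252  0.213     ]
2.6167 [-0.09370855  0.12705501  0.35983346] [-0.47734    -0.48916238  0.85456514]
```

View pics/w1.png

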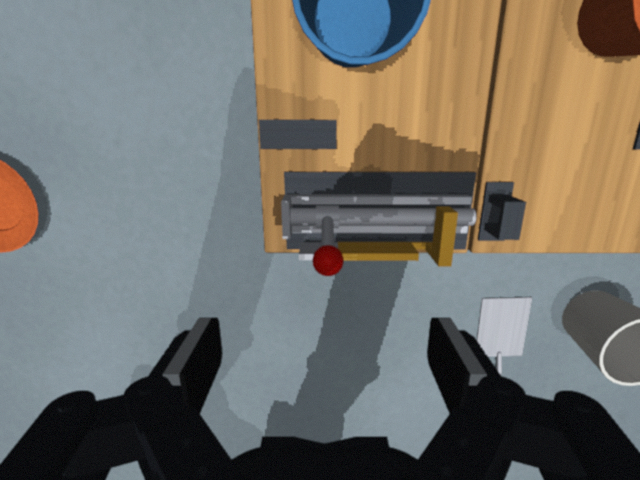

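The wrist view shows the knob at (328,260), chest (-94,124.5) mm, which agrees with the fixed cameras. The horn's near face is at about u = 436 and the notch gap at u 420–436. Now I'll grasp the knob.

Run:
```python
from h import *
im,d,k=cam("wrist")
print("horn",ch(ray((436,235),k,.174)),"rod axis",ch(ray((390,217),k,.153)), "wall", ch(ray((380,251),k,.162)))
kx,ky=-.0942,.1247
env.movel(W(kx,ky,.213+.058),velocity=.08)
print(env.get_state()["force"])
env.grip(.012,30)
S=env.get_state(); print(S["time"],ch(S["tcp_pos"]),S["force"],S["opening"])
im,d,k=cam("wrist"); cv2.imwrite("pics/w2.png",im)
```

```text
horn [-0.08945521  0.04488524  0.174     ] rod axis [-0.08142256  0.07548088  0.153     ] wall [-0.10635496  0.08328853  0.162     ]
[-1.28857723  0.30301399 -0.21713525]
4.5667 [-0.09413852  0.12492369  0.27118052] [-0.96626711  1.12828036  3.50430437] 0.017714230148072566
```

View pics/w2.png

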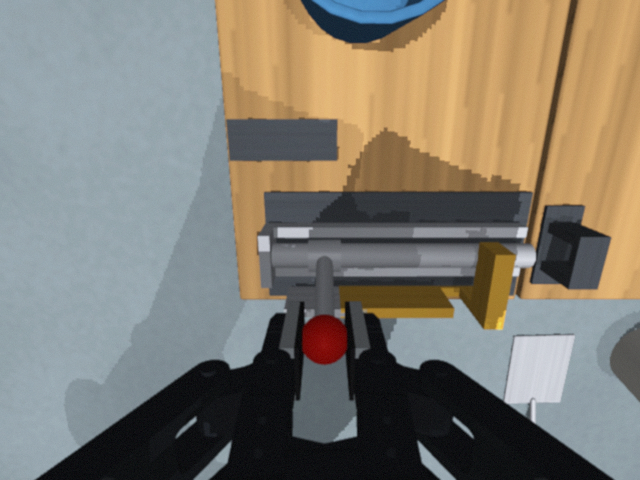

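The ball is between the pads, but the opening reads 17.7 mm instead of 20, with an upward force, so the grip may be above its equator. I'll re-grip 4 mm lower.

Run:
```python
from h import *
env.grip(.04,30)
env.movel(W(-.0942,.1247,.213+.054),velocity=.05)
env.grip(.012,30)
S=env.get_state(); print(S["time"],ch(S["tcp_pos"]),S["force"],S["opening"])
```

```text
5.5333 [-0.0941809   0.12493911  0.26708953] [-1.52370636  0.83065966  1.67804729] 0.017940318751428347
```

The opening is the same, so the pads are just soft. Gripping higher clears the horn better, so I'll go back to +5 mm, then slide until the handle meets the horn.

Run:
```python
from h import *
env.grip(.04,30)
Z=.213+.059
env.movel(W(-.0942,.1247,Z),velocity=.05)
env.grip(.012,40)
def P(t):
    S=env.get_state(); f=S["force"]; print(t,round(S["time"],2),np.round(ch(S["tcp_pos"])*1000,1),"F",np.round([f@EX,f@EY,f[2]],1),round(S["opening"]*1e3,1))
P("grip")
for y in(.09,.060):
    print(env.movel(W(-.0942,y,Z),velocity=.04,stop_force=10)); P("slide")
env.dwell(.2); P("rest")
print(env.movel(W(-.0942,.030,Z),velocity=.01,stop_force=5)); P("stop")
env.dwell(.1); P("stop")
im,d,k=cam("wrist"); cv2.imwrite("pics/w3.png",im)
```

```text
grip 6.46 [-94.1 124.9 272.2] F [-1.7  1.6  3.6] 17.2
False
slide 7.47 [-94.1  90.4 272.2] F [-1.3  3.2  6.2] 17.3
False
slide 8.38 [-94.   60.7 272.2] F [-0.5  4.9  6. ] 17.2
rest 8.57 [-94.   60.7 272.2] F [-1.6  3.7  6. ] 16.9
True
stop 10.28 [-93.9  45.8 272.1] F [-1.5  4.7  5.5] 17.3
stop 10.38 [-93.9  46.1 272.1] F [-2.1  4.8  7.1] 17.4
```

View pics/w3.png

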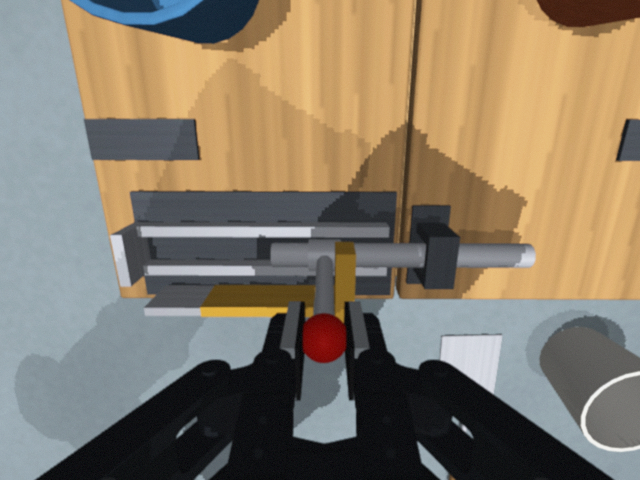

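The stem stands right against the horn at chest y ≈ 46 mm (45.5 expected), so the stop is found. I'll back off 1 mm and turn down along the arc, watching the forces.

```bash
cat > turn.py <<'E'
from h import *
def P(t):
    S=env.get_state(); f=S["force"]; print(t,round(S["time"],2),np.round(ch(S["tcp_pos"])*1000,1),"F",np.round([f@EX,f@EY,f[2]],1),round(S["opening"]*1e3,1))
def arc(ths,y,sf=8):
    for th in ths:
        r=env.movel(W(-.082-.066*np.sin(th),y,.148+.066*np.cos(th)+.059),velocity=.04,stop_force=sf)
        P(f"{th:.2f} {r}")
        if r: return False
    return True
E
python3 - <<'E'
from turn import *
Y=.0470
env.movel(W(-.0942,Y,.272),velocity=.02); P("back")
arc(np.arange(.3,1.15,.1),Y)
E
```

```text
back 10.68 [-93.9  47.9 272.1] F [-1.3  4.5  5.5] 17.1
0.30 False 11.02 [-101.1   47.9  270.4] F [-1.4  5.   7.1] 17.0
0.40 False 11.33 [-107.4   47.9  268. ] F [-1.   5.1  6.4] 16.9
0.50 False 11.65 [-113.7   47.9  265. ] F [-3.1  4.8  6.2] 16.8
0.60 False 11.97 [-119.6   47.8  261.4] F [-2.7  4.5  6.8] 17.1
0.70 False 12.28 [-124.8   47.7  257.5] F [-3.   4.5  7.3] 17.0
0.80 False 12.6 [-129.4   47.7  252.8] F [-0.3  4.6  2.1] 17.8
0.90 True 12.81 [-132.6   48.6  249.1] F [0.7 4.1 0.9] 17.2
```

Run:
```python
from turn import *
P("now")
im,d,k=cam("wrist"); a=im[190:400,200:460]
im2,d2,k2=cam("side"); b=im2[185:275,290:400]
h=560
cv2.imwrite("pics/w4.png",np.hstack([cv2.resize(a,(433,350),interpolation=3),cv2.resize(b,(366,350)) if 0 else cv2.resize(b[:, :94],(366,350),interpolation=2)]))
m=redmask(im); N,l,st,ct=cv2.connectedComponentsWithStats(m); i=1+st[1:,4].argmax(); print(st[i],ct[i],[np.round(ch(ray(ct[i],k,z)),4) for z in(.185,.19,.195)])
```

```text
now 12.81 [-132.6   48.6  249.1] F [0.7 4.1 0.9] 17.2
[ 301  307   47   52 1983] [323.86787695 332.79828543] [array([-0.1334,  0.0488,  0.185 ]), array([-0.1302,  0.0487,  0.19  ]), array([-0.127 ,  0.0487,  0.195 ])]
```

View pics/w4.png

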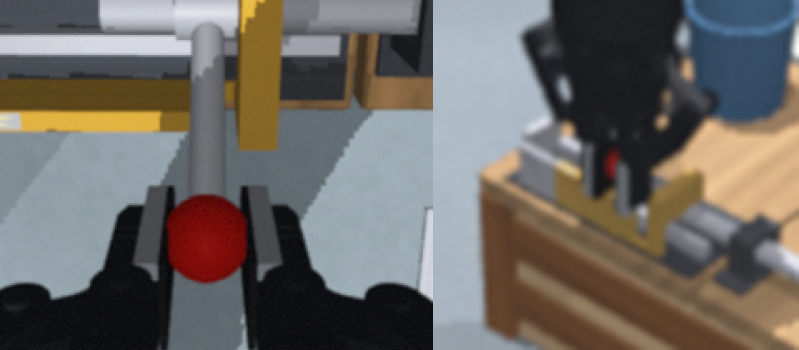

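A gap of about 4 mm shows between the stem and the horn, so the stem came down on the brass edge beside the notch. I'll lift slightly, feel for the horn again with a clearer threshold, then turn while staying close to it.

Run:
```python
from turn import *
def pos(th,y): return W(-.082-.066*np.sin(th),y,.148+.066*np.cos(th)+.059)
env.movel(pos(.75,.048),velocity=.03); env.dwell(.2); P("lift")
# feel in small steps, watching the settled force
f0=env.get_state()["force"]@EY
for y in np.arange(.047,.038,-.0005):
    r=env.movel(pos(.75,y),velocity=.01,stop_force=8); P(f"y {y*1000:.1f} {r}")
    if r or env.get_state()["force"]@EY-f0>5: break
im,d,k=cam("wrist"); cv2.imwrite("pics/w5.png",cv2.resize(im[190:400,200:460],None,fx=2.5,fy=2.5))
```

```text
lift 13.52 [-125.8   49.2  254.8] F [ 7.   4.4 -9.8] 17.0
y 47.0 False 13.77 [-125.8   48.5  254.7] F [ 5.8  5.9 -9.6] 17.4
y 46.5 False 14.02 [-125.9   48.2  254.7] F [  6.4   6.5 -10. ] 17.0
y 46.0 False 14.27 [-125.8   47.7  254.7] F [ 6.1  5.4 -9.2] 17.3
y 45.5 False 14.52 [-125.9   47.2  254.7] F [  6.9   5.4 -10.4] 17.1
y 45.0 False 14.77 [-125.9   46.7  254.7] F [ 6.5  5.7 -9.3] 17.4
y 44.5 False 15.02 [-125.9   46.2  254.7] F [ 6.3  5.3 -8.8] 17.3
y 44.0 False 15.27 [-125.8   45.7  254.7] F [  6.7   5.4 -10.3] 17.2
y 43.5 False 15.52 [-125.9   45.3  254.7] F [ 5.5  5.8 -9.1] 17.1
y 43.0 False 15.77 [-125.9   44.9  254.7] F [ 6.   4.7 -9.8] 17.3
y 42.5 False 16.02 [-125.9   44.7  254.6] F [ 5.5  7.3 -9.1] 17.7
y 42.0 False 16.27 [-125.9   44.6  254.6] F [ 5.9  8.7 -8.4] 17.5
y 41.5 False 16.52 [-125.9   44.5  254.6] F [ 4.7 10.  -7. ] 17.4
```

View pics/w5.png

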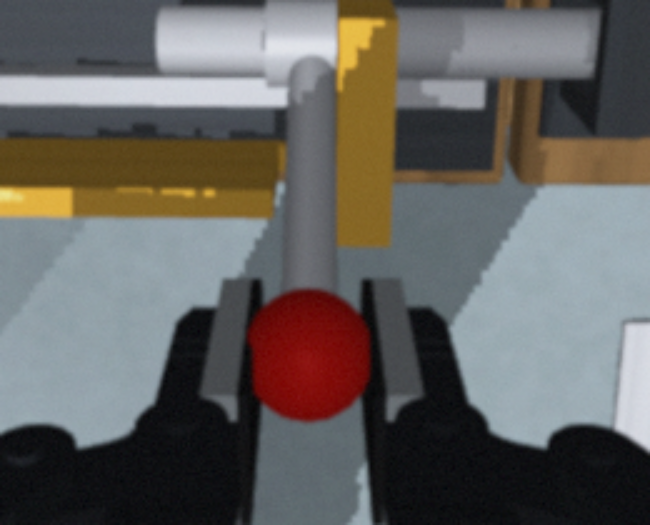

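The horn is clearly felt now: the actual position stalls at y ≈ 44.7 mm while the force climbs. The picture shows the stem touching the horn with the notch open below it; the first stop came about 1 mm early. I'll back off about 1 mm and turn down.

Run:
```python
from turn import *
Y=.0438
env.movel(W(-.082-.066*np.sin(.75),Y,.148+.066*np.cos(.75)+.059),velocity=.02); P("back")
if arc(np.arange(.83,1.16,.08),Y,10):
    arc([1.25,1.35,1.45,1.53,1.58],Y,10)
env.dwell(.1);P("end")
im,d,k=cam("wrist"); cv2.imwrite("pics/w6.png",im)
```

```text
back 16.83 [-125.9   45.7  254.6] F [ 6.3  5.6 -9.8] 17.1
0.83 True 17.04 [-130.2   46.4  251. ] F [-0.9  4.3  0.9] 17.1
end 17.14 [-130.1   46.9  251. ] F [-3.   3.8  2.8] 16.9
```

View pics/w6.png

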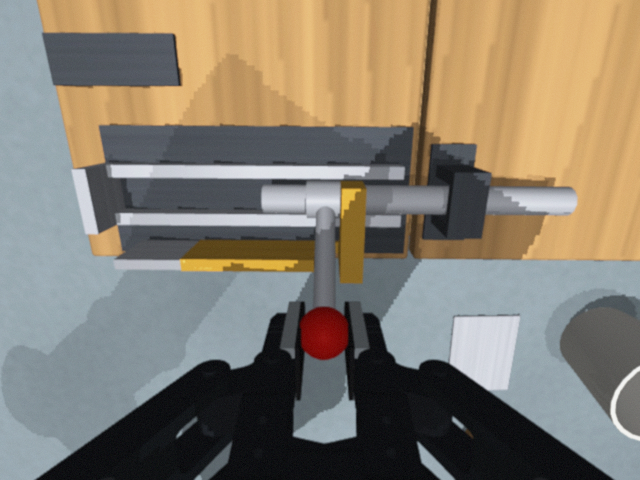

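That stop was only the grip friction reversing (z force from -9 to +1); the stem is still just behind the horn. I'll re-set y and continue.

Run:
```python
from turn import *
Y=.0436
arc([.83],Y,12)
if arc(np.arange(.9,1.16,.08),Y,10):
    arc([1.25,1.35,1.45,1.53,1.58],Y,10)
env.dwell(.1);P("end")
```

```text
0.83 False 17.44 [-130.    44.7  251.3] F [ 1.2  5.2 -2.5] 17.1
0.90 True 17.65 [-133.7   45.6  247.8] F [-1.1  3.8  3.9] 17.1
end 17.75 [-133.7   46.   247.8] F [-2.3  4.9  5.1] 17.2
```

Run:
```python
from turn import *
Y=.0438
c=ch(env.get_state()["tcp_pos"]); env.movel(W(c[0],Y,c[2]),velocity=.02); P("y set")
if arc([.92,.96,1.0,1.05,1.1,1.15],Y,8):
    arc([1.25,1.35,1.45,1.53,1.58],Y,9)
env.dwell(.1);P("end")
```

```text
y set 18.01 [-133.6   44.5  247.9] F [-1.6  6.5  6. ] 17.4
0.92 False 18.26 [-134.3   44.5  247.2] F [-1.1  6.   4.9] 17.0
0.96 False 18.51 [-136.2   44.6  244.8] F [-2.6  5.   4.2] 17.3
1.00 False 18.76 [-137.4   44.6  242.5] F [-0.6  4.6  0. ] 17.3
1.05 False 19.01 [-139.2   44.6  239.6] F [-0.2  5.7  0.7] 17.3
1.10 False 19.26 [-141.1   44.5  236.6] F [-2.8  5.9  1.1] 17.3
1.15 False 19.51 [-142.8   44.5  233.5] F [-3.3  5.3  2.4] 17.0
1.25 True 19.72 [-145.    45.6  228.7] F [ 1.2  3.9 -0.5] 17.0
end 19.82 [-144.8   46.   229.1] F [ 2.9  4.5 -1. ] 17.5
```

Run:
```python
from turn import *
Y=.0440
c=ch(env.get_state()["tcp_pos"]); env.movel(W(c[0],Y,c[2]),velocity=.02); P("y set")
arc([1.25,1.29,1.33,1.37,1.41,1.45,1.49,1.53,1.57],Y,9)
env.dwell(.1);P("end")
im,d,k=cam("wrist"); b,_,_=cam("side")
cv2.imwrite("pics/w7.png",np.hstack([cv2.resize(im[150:400,190:460],(420,389)),cv2.resize(b[185:275,290:375],(367,389),interpolation=2)]))
```

```text
y set 20.07 [-144.6   44.5  229.1] F [-0.6  5.   0.5] 17.3
1.25 False 20.32 [-144.8   44.7  227.7] F [-0.9  6.2 -0.4] 17.2
1.29 False 20.57 [-146.3   44.6  225.1] F [-3.1  5.2  3.5] 17.4
1.33 False 20.82 [-146.3   44.6  222.6] F [-0.5  4.6  0.9] 17.1
1.37 False 21.07 [-147.6   44.6  219.9] F [-3.2  5.   3.3] 17.2
1.41 False 21.32 [-146.9   44.7  217.5] F [ 0.8  5.4 -0.8] 17.4
1.45 False 21.57 [-148.1   44.7  214.8] F [-1.7  6.   1.6] 17.4
1.49 False 21.82 [-149.7   44.5  211.8] F [-6.2  6.2  3.7] 17.5
1.53 False 22.07 [-149.4   44.7  209.2] F [-4.5  6.   1.3] 17.4
1.57 False 22.32 [-147.7   44.7  207. ] F [ 0.5  5.5 -1.6] 17.2
end 22.42 [-147.7   44.7  207. ] F [ 0.8  5.1 -1.6] 17.2
```

View pics/w7.png

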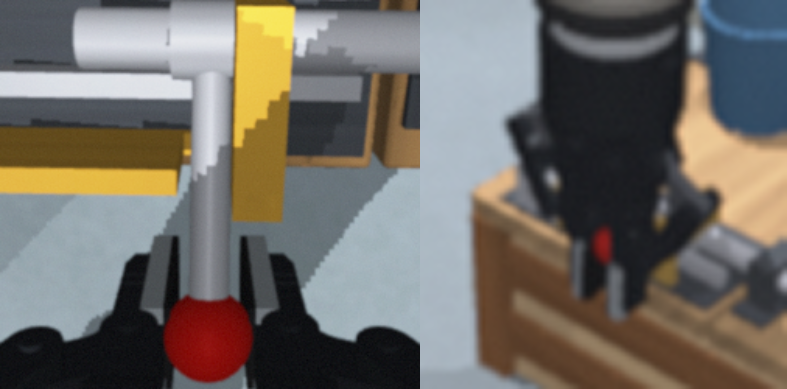

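The handle is level with its stem in the notch beside the horn. I'll ease the bolt back onto the notch side, release, retreat upward and check.

Run:
```python
from turn import *
c=ch(env.get_state()["tcp_pos"])
print(env.movel(W(c[0],.0460,c[2]),velocity=.01,stop_force=5)); P("eased")
env.grip(.05); P("open")
env.movel(W(c[0],.0465,.33),velocity=.08); P("up")
im,d,k=cam("wrist"); cv2.imwrite("pics/w8.png",im)
m=redmask(im); N,l,st,ct=cv2.connectedComponentsWithStats(m); i=1+st[1:,4].argmax(); print(st[i],ct[i],ch(ray(ct[i],k,.148)),np.median(cloud(d,k)[l==i],0))
```

```text
False
eased 22.87 [-147.6   46.4  207.1] F [1.  5.7 0.2] 17.1
open 23.28 [-147.8   45.4  207.1] F [-0.6  0.4  0.5] 49.7
up 24.97 [-147.9   46.6  329.6] F [ 0.9  0.7 -0.2] 50.3
[312 233  28  27 604] [325.28311258 245.44536424] [-0.15226618  0.04861796  0.148     ] [ 0.5052365  -0.11076168  0.17702866]
```

View pics/w8.png

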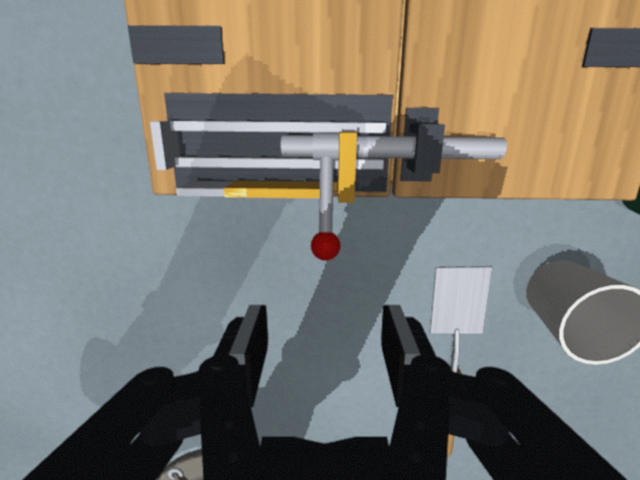

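The bolt is held across in the notch, but depth puts the ball's surface at z ≈ 0.177, where a fully level handle would give about 0.155. So the handle is only at about 1.25 rad; the pads slipped over the ball. I'll press it down from above with shut fingers, with a low force stop.

Run:
```python
from turn import *
im,d,k=cam("wrist"); print("ray at .169:",ch(ray((325.3,245.4),k,.169)))
env.grip(0.0)
x,y=-.149,.0475
env.movel(W(x,y,.268),velocity=.12); P("above")
r=env.movel(W(x,y,.073+.1545),velocity=.035,stop_force=7); P(f"pressed {r}")
env.movel(W(x,y,.32),velocity=.12); P("up")
im,d,k=cam("wrist"); cv2.imwrite("pics/w9.png",im)
m=redmask(im); N,l,st,ct=cv2.connectedComponentsWithStats(m)
if N>1:
    i=1+st[1:,4].argmax(); print(st[i],ct[i],ch(ray(ct[i],k,.148)),np.median(cloud(d,k)[l==i],0))
```

```text
ray at .169: [-0.14468963  0.04831543  0.169     ]
above 26.27 [-148.7   47.2  268.4] F [-0.7 -0.3 -0.3] -0.1
pressed True 27.37 [-149.2   47.5  228. ] F [-0.7  0.2  7. ] 0.1
up 28.29 [-149.4   47.8  319.3] F [-0.7  0.7 -0. ] 0.0
[315 231  26  24 510] [327.45882353 242.11372549] [-0.14808706  0.0483218   0.148     ] [ 0.50056611 -0.11111973  0.1523521 ]
```

View pics/w9.png

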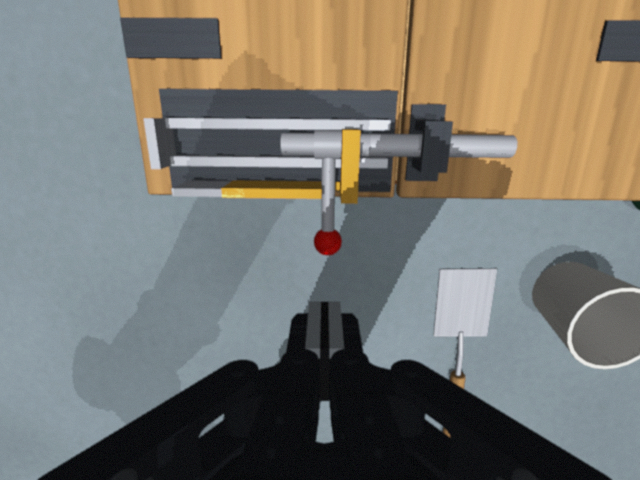

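The ball's surface is now at z = 0.152, with its centre about level with the axis, at chest x = -148 mm (-148 expected). The 7 N stop came at the end of travel, and the ball is at (327,242) with the stem in the notch beside the horn. I'll hand in.

```bash
python3 -c "
from cell import env,job
print(env.get_state()['time']); job.job_done()"
```

```text
28.3417
the job is handed in; nothing more can be done
```

The stock chest is bolted: I slid the bolt about 79 mm across, turned the handle down into the notch, and let go. I handed in at 28.3 s of the 35 s allowed.

**How it went:**
- **First turn-down:** my first feel for the stop ended about 1 mm short. I backed off, and the first turn then landed on the brass edge beside the notch. The move's 8 N force stop caught it. I then felt for the horn properly, and it stalled at chest y ≈ 44.7 mm.
- **First release:** this left the handle at only about 1.25 rad, because the pads had slipped over the ball. I pressed it home with shut fingers, stopping at 7 N at the end of its travel.

**Last checks:**
- **Position:** the knob is at chest x = -148 mm, as expected. The ball's surface reads z = 0.152 m, which puts its centre about level with the axis. The stem lies in the notch beside the horn.
- **Robot clear:** it stands about 90 mm above the knob, and the tool force reads about zero.
- **Contact force:** I couldn't measure the force between handle and housing directly. Sampled forces at the tool stayed around 10 N or less per axis, but the force at the stem may have been roughly double through the lever.
- **Other objects:** I saw no sign of touching a pot or anything else, but I did not measure their positions again at the end.

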